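# Ready the vial reader and hold its panel shut

## Robot

A 6-joint arm with a two-finger parallel gripper is mounted at the origin on a cart in front of the work surface, level with it; the furniture and walls round the work are solid. World frame = base frame: x ahead of the robot, y to its left, z up, the work surface at z = 0. Lengths are in m, angles in rad, forces in N, time in s.
With the tool pointing down it reaches from about 0.35 to 0.85 m from the base axis. Payload 8.1 kg.
Tool frame: the origin (TCP) lies at the very end of the fingers, on their centre line; the grasp point (between the pads) lies 19 mm behind it (grasp_offset is the distance from the TCP to the grasp point, in m); z points along the fingers, y is the direction in which the jaws open and shut (so a half turn about z gives the same grasp; the last joint's range is limited). The gripper opens to 93 mm and grips with 3 to 60 N. Pads are 15 mm wide; open, the fingers measure 128 mm over their backs; the gripper's body (75 mm by 188 mm) begins 65 mm behind the grasp point.
Start: joints at [-1.417, 0.13, 1.488, -0, 1.523, -0.085], TCP at [0.142, -0.583, 0.219] pointing down, gripper open.
Joint ranges: [-2.96, 2.96], [-0.89, 2.26], [0.02, 2.5], [-1.34, 4.48], [0, 2.73], [-2.66, 2.66]. Speed limits (rad/s): [2.39, 2.39, 2.79, 3.14, 3.14, 3.14].

## Interface

Orientations are given as a rotation vector (axis times angle).
In Python, from plant import read_state, read_camera, close_job, search_frame, masks_of, grasp_offset gives the robot as it stands.
- The arm moves only by the tool drive_tool, never from a script. Its argument "plan" is a list of rows, each an object with "claw": the closure, from 0 (fully open) to 1 (shut); "linear": the shift along the tool's x, y, z in cm, a list of three; "angular": the turn, a rotation vector about the tool's x, y, z in degrees, a list of three. In form: [{"claw": claw, "linear": [tx, ty, tz], "angular": [ax, ay, az]}, ...]. A call has 1 to 12 rows; each row shifts and turns the commanded pose from where the row before left it, along the tool's axes as they then stand; what a row does not reach is not made up. A row lasts 1/8 s, in which the tool goes at most 62.5 mm and 10.7 degrees, less where a joint would pass 70% of its speed; a pose out of reach is approached as far as the arm can. A call is refused whole if a number of a shift passes 6.25 or a number of a turn 10.7, either way. A call with a gripper value outside its range is refused whole. The fingers move at their own pace and stop on an object; "newtons" is the grip in N (left out, the last holds). Time passes only in rows, so rows that do not move let the fingers close. It gives the time, the measured TCP pose, the force and the opening at its end, in the units of the state.
- read_state(): the state, without advancing time (a new reading comes with each control period).
- read_camera(name): name is "scene" or "top" or "wrist"; returns a dict with "pixels" (420x560x3 uint8, red, green, blue), "K" (3x3 intrinsics, pixels), "xyz" and "attitude" of the camera in the world. Camera axes: x right, y up, looking along -z (the intrinsics and any distortion apply to the point x, -y, -z); pixel columns grow to the right and rows downward; lengths in m; the calibration is good to about 2 mm. A picture is of the moment at which its call begins. There is no depth.
- close_job(): hands the job in, once; it reports no verdict.
Trained networks look in a picture, given as the dict that the camera call returned (one of the last four; its "shot" number tells which), for a name from the list of things; names that differ only in an ending like _2 or _b are one class to them, and where a whole thing is asked for, a point or a joint stands for the part that bears it (a point fixed in the world has none). Each returns a list of dicts, best first, with "p" (0 to 1); they miss things now and then, are a little off and sometimes report something else, mostly with a low value. They report only what shows in the picture. A call takes as long as a camera call. They do not tell look-alikes from the thing itself.
- search_frame(picture, label): "at" ([x, y, z] in m, in world coordinates, good to about 4 mm: the middle of the surface that is visible of it).
- masks_of(picture, label): "mask" (420x560 bool, what is visible of it).
The state is a dict: "t": time; "q": joint angles; "dq": joint speeds; "joint_torque": joint torques, N m; "tool_pos": TCP position; "orientation": TCP orientation; "force": force on the tool from outside, world axes, zero at the start; "wrist_torque": the same for the moment, N m; "opening": finger opening in m.
Only numpy, scipy, OpenCV 4.12 (cv2) and the standard library are available. Lean on these libraries where they do the work, as an engineer would, in place of code of your own. Each camera call takes 0.05 s, during which the arm holds its last target.

## Task

Ready the white vial reader for a scan: first turn the marked vial in its cup so that its orange stripe faces straight at the red scanner window and let it go standing there, then turn the red wing fastener on the sprung panel until the slot line on its top is in line with the two dark marks on the panel. Then push the panel all the way down against the frame and finish while still holding it down, because it springs back up when let go. Do not disturb the other things on the bench.

Things in the scene. Friction and masses are not known exactly. Their poses are not given: they have to be found in the camera images.
- vial_reader: White bench instrument, fixed. Origin under it at bench height; x to its back, y to its left, z up. Base 150 x 300 x 12 mm (y -155 to +145). At +y the vial's cup; at y -145 to +5 a housing with a frame rim (132 x 142 mm, top z = 64 mm) under the aluminium panel; between them a black scanner block 44 mm wide, 41 mm high, with a red window at y = +70 mm looking to +y.
- cup_floor (a point): Centre of the cup's floor, at (0, 110, 12) mm in the reader's frame. The cup is a low grey ring, 33 mm bore, 41 mm across, rim 9 mm above the floor; the vial turns freely in it.
- window (a point): Centre of the red scanner window, at (0, 70, 27) mm in the reader's frame; seen from the vial it lies in the reader's -y direction.
- sample_vial: Loose white screw-cap vial with a green band, 29 mm diameter, 73 mm tall (body to 63 mm, then a white cap of 24 mm diameter), standing in the cup; about 0.06 kg. Origin at the centre of its underside, z up along its axis, x towards the orange stripe. Round: grip it round the body or cap at any yaw.
- vial_stripe (a point): Middle of the orange upright stripe (8 mm wide, 51 mm tall) on the vial's side, 30 mm above its underside; a radial orange bar on top of the cap points the same way. The stripe starts turned 0.6 to 1.4 rad away from the window, towards the robot: seen from above, the vial has to be turned counter-clockwise.
- wing_fastener (a joint): Fastener angle, rad, counter-clockwise from above. At 0 wing and slot line lie along the reader's x; at 1.571 along its y, in line with the two dark marks on the panel: only there (within about 0.15) does the key under it fit the frame, else the panel stops after 1 mm. Travel -0.15 to 2.1, no click or stop at the marks; light friction (0.05 N m), stays where left.
- wing_grip (a point): Point to grip on the red wing, on its turning axis, 11 mm below the wing's top and 25 mm above the panel's top face. The wing is an upright slab 36 mm long, 10 mm thick, 37 mm high above the panel, on a 36 mm disc 3 mm high. It rides on the panel, and its frame turns with it: x along the wing.
- access_panel (a joint): How far the panel is pushed down, m: 0 up on its springs (underside 8 mm above the frame), 0.008 fully down against the frame. Moves straight down only. The hand must push with about 5 N at the top and 11 N when fully down; it springs back when let go.
- panel_pad (a point): Top centre of the round black rubber push pad (40 mm diameter, 1.5 mm thick) on the aluminium panel (132 x 142 x 6 mm), 64 mm from the wing's axis along the reader's y. One may push here, elsewhere on the panel, or on the wing itself.
- wash_bottle: Bystander: white wash bottle with a blue cap, 224 mm tall; origin at its foot, 18 mm off its axis. Leave alone.
- tape_roll: Bystander: roll of tape lying flat, 104 mm across, 25 mm high; origin under its middle. Leave alone.
- red_marker: Bystander: white marker with red cap lying flat, 124 mm long; origin under its middle. Leave alone.
- timer: Bystander: white bench timer, 26 x 68 x 62 mm; origin under its middle. Leave alone.
- dropper: Bystander: dark dropper bottle, 29 mm diameter, 92 mm tall; origin under its middle. Leave alone.
- yellow_vial: Bystander: yellow vial with a blue band, 30 mm diameter, 65 mm tall; origin under its middle. Leave alone.
Mind the look-alikes: they are no part of the job. What is shaped like the sample_vial but purple is not meant.

How it is judged:
By the outcome, as a careful person would: the job done as asked, in the order asked, and still so for the second after the job is handed in, while the arm keeps its last pose, push and grip.
It also fails if it takes over 42 s, if anything falls off the work surface, if the arm or the gripper's body presses on something with over 40 N, if the wrist force passes 120 N, or if a joint passes its speed limit or range.

## Working session

There is one attempt and no reset: what is moved stays moved. The work goes in short steps, Python scripts to look and compute and a tool call to move; the robot and the scene stay as the last step left them, time stands still between calls to the robot, and variables do not carry over. Pictures are saved under pics/ and viewed, and the job is handed in when it is done.

Besides the shell and the picture viewer there is one more tool, called after ">>>" as name(argument=value, ...) on one line, values as JSON. drive_tool: Moves the arm, as the interface text tells. Its arguments: {"type":"object","properties":{"plan":{"type":"array"},"newtons":{"type":"number"}},"required":["plan"]}

```bash
ls; mkdir -p pics; cat > h.py <<'E'
import numpy as np, cv2
from plant import *
def save(p,n): cv2.imwrite('pics/'+n,np.array(p['pixels'])[:,:,::-1])
def Rm(p):
    a=np.array(p['attitude'],float)
    if a.shape==(3,3): return a
    if a.shape==(3,): return cv2.Rodrigues(a)[0]
    from scipy.spatial.transform import Rotation as R
    return R.from_quat(a).as_matrix()
def proj(p,X):
    R=Rm(p); c=(np.array(X,float).reshape(-1,3)-np.array(p['xyz']))@R
    u=np.c_[c[:,0],-c[:,1],-c[:,2]]@np.array(p['K']).T
    return u[:,:2]/u[:,2:]
def onz(p,uv,z):
    uv=np.array(uv,float).reshape(-1,2)
    d=np.c_[uv,np.ones(len(uv))]@np.linalg.inv(np.array(p['K'])).T
    d=(d*[1,-1,-1])@Rm(p).T
    o=np.array(p['xyz']); return o+d*((z-o[2])/d[:,2])[:,None]
E
python3 - <<'E'
from h import *
print(read_state(), grasp_offset)
for n in('scene','top'):
    p=read_camera(n); save(p,n+'0.png'); print({k:v for k,v in p.items() if k!='pixels'})
    for l in ['vial_reader','sample_vial','wing_fastener','vial_stripe','wing_grip','panel_pad','window','cup_floor']:
        try: print(l,[(np.round(d['at'],4),round(d['p'],2)) for d in search_frame(p,l)])
        except Exception as e: print(l,e)
E
```

```text
pics
{'t': 0.0, 'q': array([-1.41740534e+00,  1.31136348e-01,  1.48925676e+00, -6.81999493e-06,
        1.52301926e+00, -8.53658956e-02]), 'dq': array([-3.18284656e-04,  1.72987438e-03,  7.57973157e-04,  5.41660448e-04,
        5.57596695e-05,  6.58897998e-04]), 'joint_torque': array([-4.88038386e-04, -5.59834599e+01, -4.91770864e+01,  7.67014339e-02,
        3.54191009e-02, -2.00251811e-04]), 'tool_pos': array([ 0.14184909, -0.58240765,  0.21761465]), 'orientation': array([-3.11742792e+00, -3.73932223e-01,  1.07834371e-04]), 'force': array([-0.58944287, -0.46993375,  0.26028791]), 'wrist_torque': array([-0.02076119, -0.00188302, -0.0091011 ]), 'opening': 0.09289287530753344} 0.0188
{'K': array([[411.5280025 ,   0.        , 277.58660186],
       [  0.        , 411.5280025 , 203.81891637],
       [  0.        ,   0.        ,   1.        ]]), 'xyz': array([-0.25776344,  0.54733647,  1.04186151]), 'attitude': array([ 0.48766798, -0.87912079, -1.98948745]), 'shot': 1}
vial_reader [(array([ 0.5312, -0.0202,  0.0433]), 0.55)]
sample_vial [(array([0.5511, 0.0917, 0.0563]), 0.65), (array([0.
[... 972 characters left out ...]
 'shot': 2}
vial_reader [(array([ 0.5402, -0.0379,  0.0358]), 0.83)]
sample_vial [(array([0.4835, 0.1795, 0.0522]), 0.53), (array([0.4238, 0.0838, 0.0537]), 0.46), (array([0.5522, 0.0871, 0.0702]), 0.38)]
wing_fastener [(array([ 0.5516, -0.11  ,  0.0861]), 0.39)]
vial_stripe [(array([0.4778, 0.1838, 0.0551]), 0.63), (array([0.5522, 0.0856, 0.0676]), 0.52), (array([0.4188, 0.0785, 0.0529]), 0.48), (array([0.5592, 0.1867, 0.0517]), 0.38)]
wing_grip [(array([ 0.7842, -0.0993,  0.0538]), 0.73), (array([ 0.5511, -0.1095,  0.0861]), 0.56)]
panel_pad [(array([ 0.5436, -0.089 ,  0.0781]), 0.56)]
window [(array([ 0.5407, -0.0403,  0.043 ]), 0.7)]
cup_floor [(array([ 0.5413, -0.0358,  0.0386]), 0.95)]
```

View pics/scene0.png

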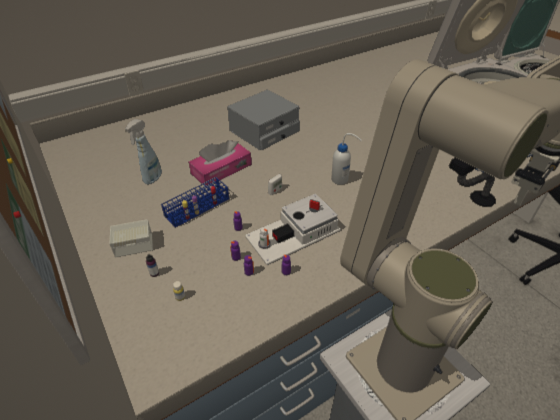

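View pics/top0.png

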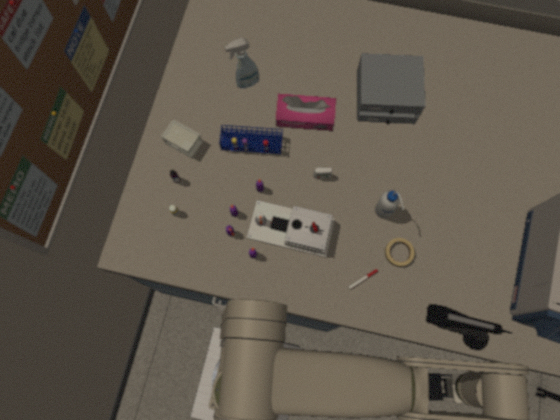

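The scene view shows the white reader at about (295,228) with the white, green-banded vial in its cup at (264,238). The purple look-alikes are at (238,220), (235,250), (248,265) and (286,264), and the yellow vial is at (178,290). I choose (264,238) and will check it in close crops.

```bash
python3 - <<'E'
from h import *
a=cv2.imread('pics/scene0.png')[190:280,225:355]; b=cv2.imread('pics/top0.png')[190:265,235:345]
cv2.imwrite('pics/sc_c.png',cv2.resize(a,None,fx=6,fy=6,interpolation=2)); cv2.imwrite('pics/top_c.png',cv2.resize(b,None,fx=7,fy=7,interpolation=2))
E
```

```text
(no output)
```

View pics/sc_c.png

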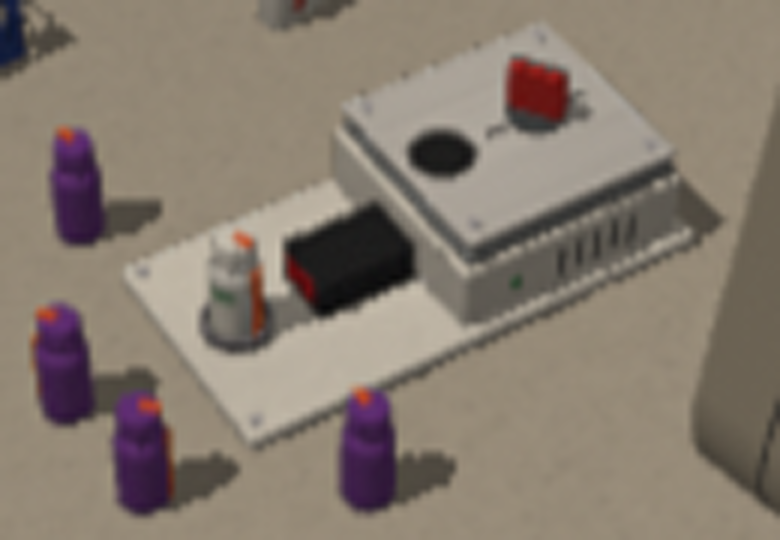

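View pics/top_c.png

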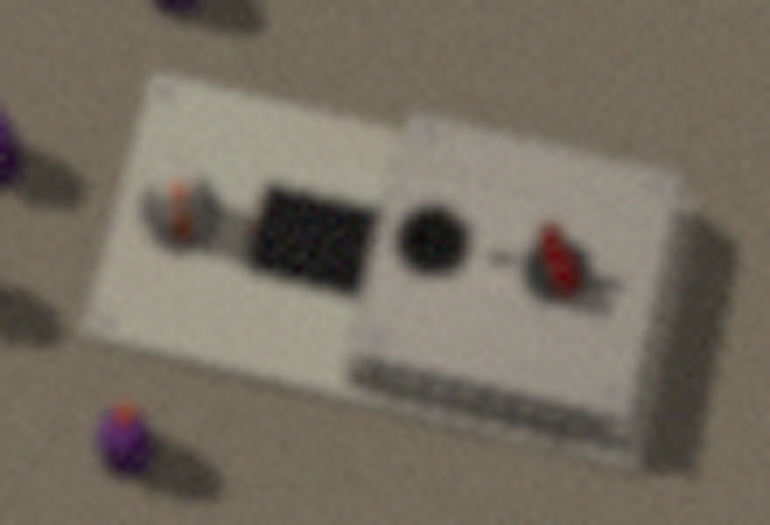

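```bash
cat > fit.py <<'E'
from h import *
from scipy.optimize import least_squares
s=read_camera('scene'); t=read_camera('top')
S=[((125,268),(75,145,12)),((252,447),(-75,145,12)),((697,236),(-75,-155,12)),((545,22),(66,-141,78)),((340,108),(66,1,78)),((472,242),(-66,1,78)),((675,156),(-66,-141,78))]
T=[((155,75),(75,145,12)),((85,338),(-75,145,12)),((640,467),(-75,-155,12)),((680,172),(66,-141,78)),((405,117),(66,1,78)),((352,358),(-66,1,78)) ]
def pose(v): 
    c,n=np.cos(v[2]),np.sin(v[2]); return np.array([[c,-n,0],[n,c,0],[0,0,1]]),np.array([v[0],v[1],0])
def w(v,X): R,o=pose(v); return np.array(X,float)/1000@R.T+o
def px(L,f,o): return (np.array([l[0] for l in L])+.5)/f-.5+o
def res(v,which=(0,1)):
    r=[]
    if 0 in which: r.append((proj(s,w(v,[l[1] for l in S]))-px(S,6,(225,190))).ravel())
    if 1 in which: r.append((proj(t,w(v,[l[1] for l in T]))-px(T,7,(235,190))).ravel())
    return np.concatenate(r)
for wh in((0,),(1,),(0,1)):
    f=least_squares(res,[0.54,-0.03,-0.0],args=(wh,)); print(wh,f.x.round(4),res(f.x,wh).round(1))
v=f.x
print('cup',w(v,[0,110,12]),'win',w(v,[0,70,27]))
pad=onz(s,px([((440,153),)],6,(225,190)),.0795),onz(t,px([((432,240),)],7,(235,190)),.0795)
disc=onz(s,px([((537,122),)],6,(225,190)),.081),onz(t,px([((557,272),)],7,(235,190)),.081)
print('pad',pad,'wingdisc',disc)
R,o=pose(v)
for q in pad+disc: print((q[0]-o)@R*1000)
E
python3 fit.py
```

```text
(0,) [ 0.5524 -0.0202 -0.0181] [-0.8  0.4 -0.1 -0.4  0.1 -0.2 -0.1 -0.   0.4 -0.3 -0.3  0.9  0.8 -0.6]
(1,) [ 0.5542 -0.0199 -0.0036] [-0.8 -0.  -0.7  0.3  0.2  0.3  0.3  0.2  0.8 -0.6  0.1 -0.2]
(0, 1) [ 0.5533 -0.0202 -0.0111] [-1.   0.5  0.  -0.4 -0.1 -0.6 -0.5 -0.2  0.1 -0.4 -0.3  0.6  0.6 -1.
 -0.5 -0.  -0.8  0.2 -0.   0.8  0.4  0.7  1.  -0.3  0.   0.1]
cup [0.55452219 0.08982701 0.012     ] win [0.55407888 0.04982947 0.027     ]
pad (array([[ 0.55481277, -0.04481418,  0.0795    ]]), array([[ 0.55611946, -0.0443095 ,  0.0795    ]])) wingdisc (array([[ 0.54493364, -0.1048942 ,  0.081     ]]), array([[ 0.55358305, -0.10955822,  0.081     ]]))
[  1.78276857 -24.62969825  79.5       ]
[  3.08377924 -24.11056479  79.5       ]
[ -7.42990604 -84.81551418  81.        ]
[  1.27067173 -89.38338857  81.        ]
```

```bash
cat > d.py <<'E'
from h import *
from scipy.spatial.transform import Rotation as Ro
def delta(x,y,z,yaw,st=None):
    st=st or read_state()
    R=Ro.from_rotvec(st['orientation']); T=Ro.from_euler('z',yaw)*Ro.from_euler('x',np.pi)
    l=R.inv().apply(np.array([x,y,z])-st['tool_pos'])*100
    a=(R.inv()*T).as_rotvec(degrees=True)
    X=R.as_matrix()[:,0]
    print('yaw',round(np.arctan2(X[1],X[0]),3),'lin_cm',l.round(2),'ang',a.round(2),'t',st['t'],'F',st['force'].round(1),'op',round(st['opening'],4))
E
python3 -c "
from d import *
delta(.5,.03,.26,.24)
s=read_camera('scene')
for l in ['wash_bottle','timer','tape_roll','red_marker','dropper','yellow_vial']:
  print(l,[(d['at'].round(3) if hasattr(d['at'],'round') else d['at'],d['p']) for d in search_frame(s,l)][:2])
"
```

```text
yaw 0.239 lin_cm [ 49.29 -51.09  -4.14] ang [ 0.    0.   -0.07] t 1.0 F [-0.1 -0.3 -0.8] op 0.0927
wash_bottle [([0.687, -0.3302, 0.0978], 0.85)]
timer [([0.7818, -0.087, 0.0441], 0.67)]
tape_roll [([0.548, -0.085, 0.0813], 0.7)]
red_marker []
dropper [([0.5481, -0.0864, 0.0791], 0.71), ([0.5471, 0.0937, 0.0622], 0.68)]
yellow_vial [([0.5148, 0.4144, 0.044], 0.6)]
```

>>> drive_tool(plan=[{"claw": 0, "linear": [3.1, -3.2, -0.5], "angular": [0, 0, 0]}, {"claw": 0, "linear": [3.1, -3.2, -0.5], "angular": [0, 0, 0]}, {"claw": 0, "linear": [3.1, -3.2, -0.5], "angular": [0, 0, 0]}, {"claw": 0, "linear": [3.1, -3.2, -0.5], "angular": [0, 0, 0]}, {"claw": 0, "linear": [3.1, -3.2, -0.5], "angular": [0, 0, 0]}, {"claw": 0, "linear": [3.1, -3.2, -0.5], "angular": [0, 0, 0]}, {"claw": 0, "linear": [3.1, -3.2, -0.5], "angular": [0, 0, 0]}, {"claw": 0, "linear": [3.1, -3.2, -0.5], "angular": [0, 0, 0]}, {"claw": 0, "linear": [3.1, -3.2, 0], "angular": [0, 0, 0]}, {"claw": 0, "linear": [3.1, -3.2, 0], "angular": [0, 0, 0]}, {"claw": 0, "linear": [3.1, -3.2, 0], "angular": [0, 0, 0]}, {"claw": 0, "linear": [3.1, -3.2, 0], "angular": [0, 0, 0]}])

```text
t: 2.85
tool_pos: [0.4132, -0.1206, 0.2589]
orientation: [3.119, 0.374, 0.001]
force: [0.9, -0.5, -0.5]
opening: 0.0929
```

```bash
python3 -c "
from d import *
delta(.53,.05,.26,1.1)"
```

```text
yaw 0.239 lin_cm [ 15.38 -13.81  -0.11] ang [ 5.000e-02 -2.000e-02 -4.934e+01] t 2.85 F [ 0.9 -0.5 -0.5] op 0.0929
```

>>> drive_tool(plan=[{"claw": 0, "linear": [3.8, -3.4, 0], "angular": [0, 0, 0]}, {"claw": 0, "linear": [3.8, -3.4, 0], "angular": [0, 0, 0]}, {"claw": 0, "linear": [3.8, -3.4, 0], "angular": [0, 0, 0]}, {"claw": 0, "linear": [3.8, -3.4, 0], "angular": [0, 0, 0]}, {"claw": 0, "linear": [0, 0, 0], "angular": [0, 0, -10]}, {"claw": 0, "linear": [0, 0, 0], "angular": [0, 0, -10]}, {"claw": 0, "linear": [0, 0, 0], "angular": [0, 0, -10]}, {"claw": 0, "linear": [0, 0, 0], "angular": [0, 0, -10]}, {"claw": 0, "linear": [0, 0, 0], "angular": [0, 0, -9.3]}, {"claw": 0, "linear": [0, 0, 0], "angular": [0, 0, 0]}])

```text
t: 4.1
tool_pos: [0.5281, 0.0462, 0.2587]
orientation: [2.68, 1.64, 0.0]
force: [-0.8, -1.0, -0.3]
opening: 0.0931
```

```bash
python3 -c "
from d import *
delta(.53,.05,.26,1.1)
p=read_camera('wrist'); save(p,'w1.png'); print(p['xyz'],p['K'],Rm(p))
for q in [(.5545,.09,.085),(.553,-.109,.115),(.5545,.05,.027)]: print(proj(p,q))
for l in ['sample_vial','vial_stripe','wing_fastener','wing_grip','window','panel_pad']:
  print(l,[(np.round(d['at'],4),round(d['p'],2)) for d in search_frame(p,l)][:3])
"
```

```text
yaw 1.098 lin_cm [ 0.42 -0.   -0.13] ang [ 0.01 -0.   -0.1 ] t 4.1 F [-0.8 -1.  -0.3] op 0.0931
[0.56505012 0.12066782 0.42457034] [[342.46258489   0.         273.83901893]
 [  0.         342.46258489 209.19538459]
 [  0.           0.           1.        ]] [[ 8.90503482e-01  4.34112245e-01  1.36198777e-01]
 [-4.54976375e-01  8.49807812e-01  2.66126250e-01]
 [-2.14120668e-04 -2.98953579e-01  9.54267631e-01]]
[[278.59241024 136.44702416]]
[[363.55202241 312.32140417]]
[[293.41369632 162.73091287]]
sample_vial [(array([0.6748, 0.1192, 0.0648]), 0.73), (array([0.5569, 0.093 , 0.0793]), 0.71), (array([0.5674, 0.1894, 0.0685]), 0.71)]
vial_stripe [(array([0.5617, 0.1843, 0.0734]), 0.97), (array([0.4329, 0.0881, 0.0582]), 0.96), (array([0.6709, 0.1232, 0.0637]), 0.9)]
wing_fastener [(array([ 0.5559, -0.1014,  0.1014]), 0.86)]
wing_grip [(array([ 0.551 , -0.0995,  0.1036]), 0.63)]
window [(array([ 0.5555, -0.0067,  0.0423]), 0.8)]
panel_pad [(array([ 0.5449, -0.0704,  0.0803]), 0.77)]
```

View pics/w1.png

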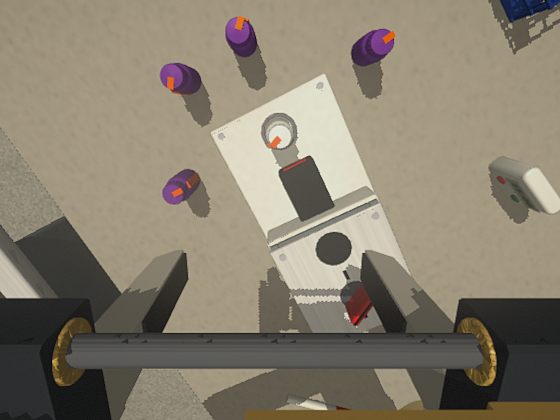

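The wrist view shows the vial in its cup at (279,133), its orange cap bar pointing to about (272,144). The red wing is at (360,300) and the pad at (333,248). I'll zoom in on these.

```bash
python3 - <<'E'
import cv2
a=cv2.imread('pics/w1.png')
cv2.imwrite('pics/w1a.png',cv2.resize(a[65:165,205:335],None,fx=6,fy=6,interpolation=2)); cv2.imwrite('pics/w1b.png',cv2.resize(a[180:340,260:420],None,fx=3.5,fy=3.5,interpolation=2))
E
```

```text
(no output)
```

View pics/w1a.png

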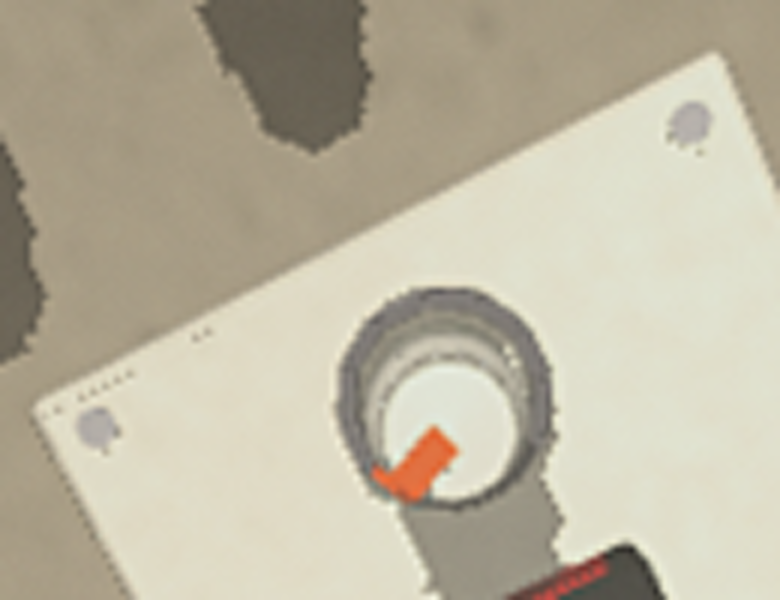

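View pics/w1b.png

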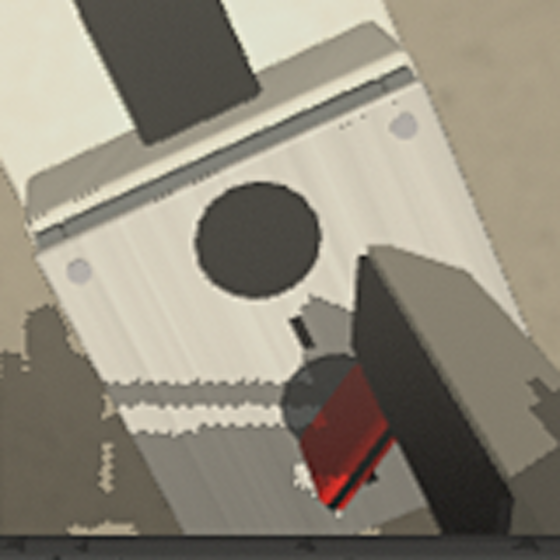

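```bash
cat > m1.py <<'E'
from h import *
p=read_camera('wrist')
def A(l,z): return onz(p,(np.array(l,float)+.5)/6-.5+(205,65),z)
def B(l,z): return onz(p,(np.array(l,float)+.5)/3.5-.5+(260,180),z)
c=A([(715,52),(35,410)],.012); e=c[0]-c[1]; print('corners',c,np.linalg.norm(e),'reader yaw',np.arctan2(e[1],e[0]))
print('cup',A([(445,397)],.021),'cap',A([(452,430)],.085))
b=A([(445,438),(403,487),(433,425),(388,473),(458,452),(418,500)],.085)
for i in(0,2,4): d=b[i+1]-b[i]; print('bar',np.degrees(np.arctan2(d[1],d[0])),np.linalg.norm(d))
f=b[1]-A([(452,430)],.085)[0]; print('cap->tip',np.degrees(np.arctan2(f[1],f[0])))
w=B([(330,505),(392,430)],.115); d=w[1]-w[0]; print('slot',w,np.degrees(np.arctan2(d[1],d[0])),np.linalg.norm(d))
print('pad',B([(258,240)],.0795),'disc',B([(338,410)],.081))
g=B([(40,250),(415,80)],.078); d=g[1]-g[0]; print('panel',g,np.arctan2(d[1],d[0]),np.linalg.norm(d))
E
python3 m1.py
```

```text
corners [[0.62884103 0.12251042 0.012     ]
 [0.48244171 0.1236563  0.012     ]] 0.14640380184447505 reader yaw -0.007826877082198517
cup [[0.55558065 0.08986965 0.021     ]] cap [[0.55573508 0.08955881 0.085     ]]
bar -158.00976565596318 0.010439902668003613
bar -160.6819952461022 0.010628614256207279
bar -157.08806219094527 0.01012663919608335
cap->tip -158.09240806963038
slot [[ 0.53840989 -0.1175226   0.115     ]
 [ 0.56495039 -0.10191013  0.115     ]] 30.466197314302537 0.030792000504810325
pad [[ 0.55343315 -0.04508673  0.0795    ]] disc [[ 0.55207503 -0.11138247  0.081     ]]
panel [[ 0.49083191 -0.01768386  0.078     ]
 [ 0.61688197 -0.01946609  0.078     ]] -0.01413817658111693 0.12606265550503967
```

```bash
python3 -c "
from d import *
delta(.5552,.0897,.047,1.0)"
```

```text
yaw 1.098 lin_cm [ 5.11  0.44 21.16] ang [-0.    0.    5.63] t 4.5 F [-0.3 -0.3  0.1] op 0.093
```

>>> drive_tool(plan=[{"claw": 0, "linear": [2.5, 0.2, 0], "angular": [0, 0, 0]}, {"claw": 0.2, "linear": [2.6, 0.24, 0], "angular": [0, 0, 5.6]}, {"claw": 0.2, "linear": [0, 0, 3], "angular": [0, 0, 0]}, {"claw": 0.2, "linear": [0, 0, 3], "angular": [0, 0, 0]}, {"claw": 0.2, "linear": [0, 0, 3], "angular": [0, 0, 0]}, {"claw": 0.2, "linear": [0, 0, 0], "angular": [0, 0, 0]}], newtons=8)

```text
t: 5.25
tool_pos: [0.5531, 0.0895, 0.1657]
orientation: [-2.754, -1.507, 0.008]
force: [0.4, 0.2, -0.5]
opening: 0.0741
```

```bash
python3 -c "
from d import *
delta(.5552,.0897,.047,1.0)
p=read_camera('wrist'); save(p,'w2.png')
print(proj(p,[(.5552,.0897,.085),(.5552,.0897,.047)]))
"
```

```text
yaw 1.001 lin_cm [ 0.17  0.22 11.87] ang [-0.26  0.19  0.06] t 5.25 F [ 0.4  0.2 -0.5] op 0.0741
[[277.77646578 214.47105079]
 [277.50083455 200.53523797]]
```

View pics/w2.png

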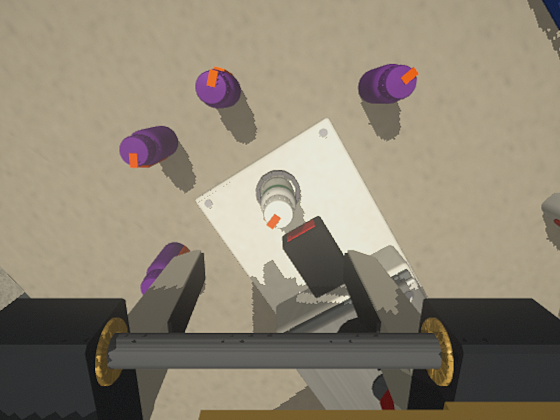

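The vial's cap shows at (279,213), against (278,214) predicted, so the estimate agrees. I'll descend and grip.

>>> drive_tool(plan=[{"claw": 0.2, "linear": [0.2, 0.15, 3], "angular": [0, 0, 0]}, {"claw": 0.2, "linear": [0, 0, 3], "angular": [0, 0, 0]}, {"claw": 0.2, "linear": [0, 0, 3], "angular": [0, 0, 0]}, {"claw": 0.2, "linear": [0, 0, 2.8], "angular": [0, 0, 0]}, {"claw": 0.2, "linear": [0, 0, 0], "angular": [0, 0, 0]}, {"claw": 0.2, "linear": [0, 0, 0], "angular": [0, 0, 0]}])

```text
t: 6.05
tool_pos: [0.5591, 0.0906, 0.053]
orientation: [2.755, 1.508, 0.004]
force: [-0.4, 0.1, 1.2]
opening: 0.0744
```

```bash
python3 -c "
from d import *
delta(.5552,.0897,.047,1.0)"
```

```text
yaw 1.001 lin_cm [-0.29 -0.28  0.6 ] ang [ 0.13 -0.1   0.08] t 6.05 F [-0.4  0.1  1.2] op 0.0744
```

>>> drive_tool(plan=[{"claw": 0.2, "linear": [-0.3, -0.25, 0.4], "angular": [0, 0, 0]}, {"claw": 0.2, "linear": [0, 0, 0], "angular": [0, 0, 0]}])

```text
t: 6.3
tool_pos: [0.554, 0.0893, 0.0474]
orientation: [2.756, 1.508, 0.001]
force: [-0.4, -0.3, -0.7]
opening: 0.0743
```

```bash
python3 -c "
from d import *
delta(.5552,.0897,.047,1.0)"
```

```text
yaw 1.001 lin_cm [0.1  0.08 0.04] ang [ 0.04 -0.03  0.08] t 6.3 F [-0.4 -0.3 -0.7] op 0.0743
```

>>> drive_tool(plan=[{"claw": 0.2, "linear": [0.1, 0.08, 0], "angular": [0, 0, 0]}, {"claw": 1, "linear": [0, 0, 0], "angular": [0, 0, 0]}, {"claw": 1, "linear": [0, 0, 0], "angular": [0, 0, 0]}, {"claw": 1, "linear": [0, 0, 0], "angular": [0, 0, 0]}, {"claw": 1, "linear": [0, 0, 0], "angular": [0, 0, 0]}, {"claw": 1, "linear": [0, 0, 0], "angular": [0, 0, 0]}, {"claw": 1, "linear": [0, 0, 0], "angular": [0, 0, 0]}], newtons=8)

```text
t: 7.18
tool_pos: [0.5551, 0.0897, 0.0467]
orientation: [2.756, 1.508, 0.0]
force: [0.2, 0.1, 0.1]
opening: 0.0291
```

```bash
python3 -c "
from d import *
delta(.5552,.0897,.047,1.0)"
```

```text
yaw 1.001 lin_cm [ 0.    0.01 -0.03] ang [ 0.01 -0.01  0.09] t 7.175 F [0.2 0.1 0.1] op 0.0291
```

Gripped at 29.1 mm. Next, turn 68° counter-clockwise (negative about tool z).

>>> drive_tool(plan=[{"claw": 1, "linear": [0, 0, 0], "angular": [0, 0, -4]}, {"claw": 1, "linear": [0, 0, 0], "angular": [0, 0, -8]}, {"claw": 1, "linear": [0, 0, 0], "angular": [0, 0, -8]}, {"claw": 1, "linear": [0, 0, 0], "angular": [0, 0, -8]}, {"claw": 1, "linear": [0, 0, 0], "angular": [0, 0, -8]}, {"claw": 1, "linear": [0, 0, 0], "angular": [0, 0, -8]}, {"claw": 1, "linear": [0, 0, 0], "angular": [0, 0, -8]}, {"claw": 1, "linear": [0, 0, 0], "angular": [0, 0, -8]}, {"claw": 1, "linear": [0, 0, 0], "angular": [0, 0, -5]}, {"claw": 1, "linear": [0, 0, 0], "angular": [0, 0, -3]}, {"claw": 1, "linear": [0, 0, 0], "angular": [0, 0, 0]}, {"claw": 1, "linear": [0, 0, 0], "angular": [0, 0, 0]}])

```text
t: 8.68
tool_pos: [0.555, 0.0898, 0.0467]
orientation: [1.443, 2.791, 0.0]
force: [-1.0, 0.7, -0.1]
opening: 0.0291
```

```bash
python3 -c "
from d import *
delta(.5552,.0897,.047,2.187)
p=read_camera('wrist'); save(p,'w3.png')
print(proj(p,[(.5552,.0897,.085)]))
cv2.imwrite('pics/w3c.png',cv2.resize(cv2.imread('pics/w3.png')[200:330,180:380],None,fx=4,fy=4,interpolation=2))
"
```

```text
yaw 2.187 lin_cm [-0.02  0.01 -0.03] ang [ 0.01 -0.    0.01] t 8.675 F [-1.   0.7 -0.1] op 0.0291
[[276.0563233  308.16280848]]
```

View pics/w3.png

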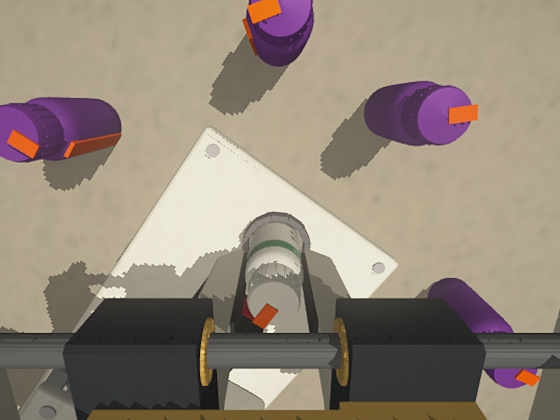

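```bash
python3 -c "
import cv2
cv2.imwrite('pics/w3d.png',cv2.resize(cv2.imread('pics/w3.png')[260:335,225:325],None,fx=7,fy=7,interpolation=2))"
```

```text
(no output)
```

View pics/w3d.png

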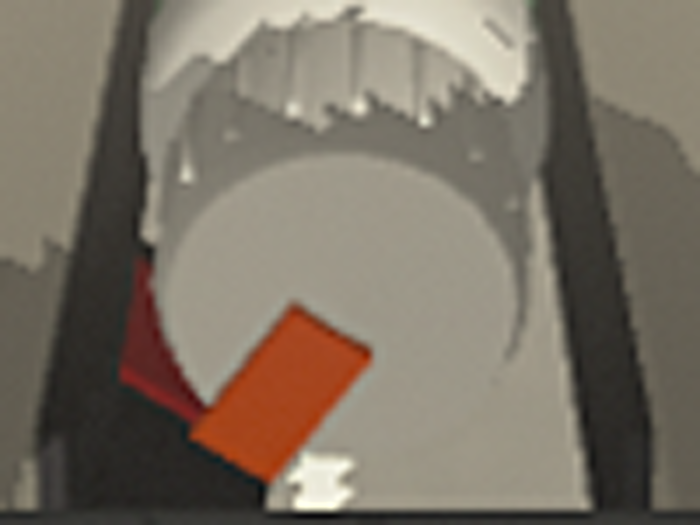

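```bash
python3 - <<'E'
from h import *
p=read_camera('wrist')
def A(l,z): return onz(p,(np.array(l,float)+.5)/7-.5+(225,260),z)
b=A([(295,303),(190,435),(372,352),(270,485)],.086)
for i in(0,2): d=b[i+1]-b[i]; print(np.degrees(np.arctan2(d[1],d[0])),np.linalg.norm(d))
for i,j in((0,2),(1,3)): d=b[j]-b[i]; print('width dir',np.degrees(np.arctan2(d[1],d[0])),np.linalg.norm(d))
c=onz(p,[(212,127),(397,265)],.012); e=c[1]-c[0]; print('edge',c,np.degrees(np.arctan2(e[1],e[0])))
E
```

```text
-89.66795254110902 0.011382350314148852
-88.1343595341501 0.01142321205928746
width dir -0.8569328495424351 0.005783577973844305
width dir -1.1431119653377937 0.006090071111164437
edge [[0.48462505 0.12645304 0.012     ]
 [0.6285973  0.12200623 0.012     ]] -1.7691060620535166
```

The cap bar now points at about -90°, against roughly -90.7° for the window direction. I'll release and rise.

>>> drive_tool(plan=[{"claw": 1, "linear": [0, 0, 0], "angular": [0, 0, 0.7]}, {"claw": 0.6, "linear": [0, 0, 0], "angular": [0, 0, 0]}, {"claw": 0.5, "linear": [0, 0, 0], "angular": [0, 0, 0]}, {"claw": 0.4, "linear": [0, 0, 0], "angular": [0, 0, 0]}, {"claw": 0.4, "linear": [0, 0, 0], "angular": [0, 0, 0]}, {"claw": 0.4, "linear": [0, 0, -1.5], "angular": [0, 0, 0]}, {"claw": 0.4, "linear": [0, 0, -3], "angular": [0, 0, 0]}, {"claw": 0.4, "linear": [0, 0, -4], "angular": [0, 0, 0]}, {"claw": 0.4, "linear": [0, 0, -4], "angular": [0, 0, 0]}, {"claw": 0.4, "linear": [0, 0, -4], "angular": [0, 0, 0]}, {"claw": 0.4, "linear": [0, 0, -3], "angular": [0, 0, 0]}, {"claw": 0.4, "linear": [0, 0, 0], "angular": [0, 0, 0]}])

```text
t: 10.28
tool_pos: [0.5569, 0.0899, 0.2462]
orientation: [1.456, 2.777, 0.006]
force: [0.7, -0.3, 0.0]
opening: 0.0559
```

```bash
python3 -c "
from d import *
delta(.5525,-.03,.24,0.54)
p=read_camera('wrist'); save(p,'w4.png')
u=proj(p,[(.5552,.0897,.085)]); print(u); x,y=(int(k) for k in u[0])
print('off',x-50,y-45)
cv2.imwrite('pics/w4c.png',cv2.resize(cv2.imread('pics/w4.png')[y-45:y+45,x-50:x+50],None,fx=6,fy=6,interpolation=2))"
```

```text
yaw 2.176 lin_cm [-9.61 -7.19  0.61] ang [ 0.43 -0.13 93.74] t 10.275 F [ 0.7 -0.3  0. ] op 0.0559
[[272.38651831 190.33125395]]
off 222 145
```

View pics/w4c.png

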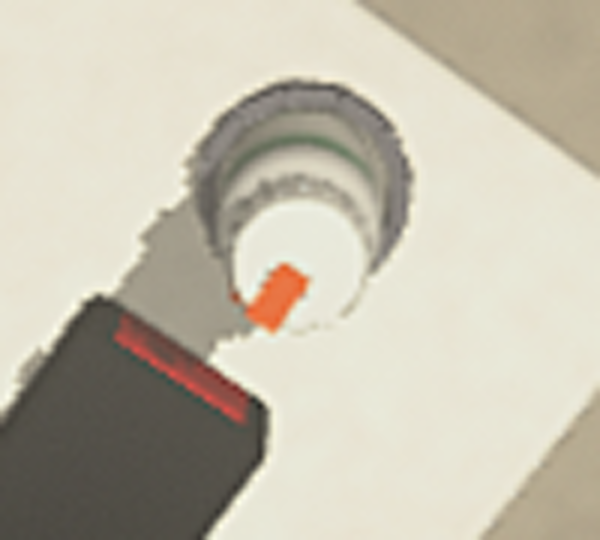

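View pics/w4.png

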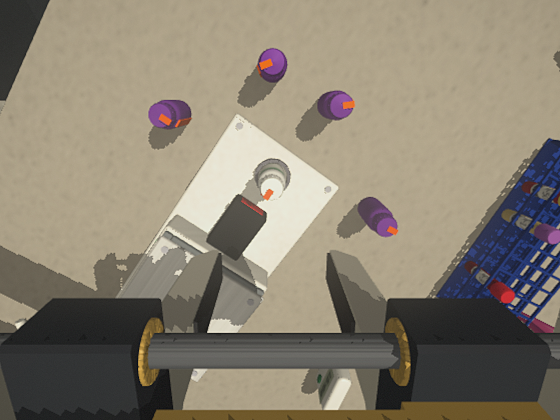

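```bash
python3 - <<'E'
from h import *
p=read_camera('wrist')
def A(l,z): return onz(p,(np.array(l,float)+.5)/6-.5+(222,145),z)
def g(a,b,z,n): c=A([a,b],z); d=c[1]-c[0]; print(n,np.degrees(np.arctan2(d[1],d[0])),np.linalg.norm(d))
g((283,262),(247,315),.085,'bar L'); g((308,280),(273,332),.085,'bar R'); g((283,262),(308,280),.085,'w')
g((302,262),(262,322),.085,'cap->tip')
g((100,297),(265,405),.053,'block front(53)'); g((100,297),(0,420),.053,'block side')
g((115,330),(243,420),.03,'window');g((360,0),(600,180),.012,'base edge')
# color-based bar
im=np.array(p['pixels']).astype(int); m=(im[:,:,0]>190)&(im[:,:,1]<150)&(im[:,:,2]<110)
n,l,s,c=cv2.connectedComponentsWithStats(m.astype(np.uint8)); 
for i in range(1,n):
  if s[i,4]>15 and abs(c[i][0]-268)<15 and abs(c[i][1]-195)<15:
    yx=np.argwhere(l==i); P=onz(p,yx[:,::-1],.085)[:,:2]; q=P-P.mean(0); w,v=np.linalg.eigh(q.T@q); print(s[i,4],P.mean(0),np.degrees(np.arctan2(*v[::-1,1])))
    cc=cv2.minAreaRect((P*1e4).astype(np.float32)); print(cc)
E
```

```text
bar L -88.93308075514777 0.010711682660938127
bar R -88.47790165467649 0.01051026312181448
w -1.9370818792804814 0.005055635883274658
cap->tip -88.33305158334262 0.012056270765294468
block front(53) 0.008901302467662868 0.03580245266368583
block side -94.5781560267774 0.02999637105467266
window -2.0721471241981924 0.030416288327012837
base edge -1.7578948812445827 0.058948701005202525
59 [0.55355233 0.08379891] 85.72553894771903
((5536.14599609375, 836.2376708984375), (108.92772674560547, 54.20473861694336), 89.80841064453125)
```

The vial stands free in its cup, with its bar at about -89° (target -90.7°), facing the window. Next I go to the wing.

>>> drive_tool(plan=[{"claw": 0.4, "linear": [0, 0, 0], "angular": [0, 0, 10.4]}, {"claw": 0.4, "linear": [0, 0, 0], "angular": [0, 0, 10.4]}, {"claw": 0.4, "linear": [0, 0, 0], "angular": [0, 0, 10.4]}, {"claw": 0.4, "linear": [0, 0, 0], "angular": [0, 0, 10.4]}, {"claw": 0.4, "linear": [0, 0, 0], "angular": [0, 0, 10.4]}, {"claw": 0.4, "linear": [0, 0, 0], "angular": [0, 0, 10.4]}, {"claw": 0.4, "linear": [0, 0, 0], "angular": [0, 0, 10.4]}, {"claw": 0.4, "linear": [0, 0, 0], "angular": [0, 0, 10.4]}, {"claw": 0.4, "linear": [0, 0, 0], "angular": [0, 0, 10.4]}, {"claw": 0.4, "linear": [-4, 4.2, 0], "angular": [0, 0, 0]}, {"claw": 0.4, "linear": [-4, 4.2, 0], "angular": [0, 0, 0]}, {"claw": 0.4, "linear": [-4, 4.2, 0], "angular": [0, 0, 0]}])

```text
t: 11.88
tool_pos: [0.5157, -0.0812, 0.2397]
orientation: [-3.025, -0.842, 0.004]
force: [1.1, 0.3, 0.2]
opening: 0.0558
```

>>> drive_tool(plan=[{"claw": 0.4, "linear": [-4, 4.2, 0], "angular": [0, 0, 0]}, {"claw": 0.4, "linear": [0, 0, 0], "angular": [0, 0, 0]}, {"claw": 0.4, "linear": [0, 0, 0], "angular": [0, 0, 0]}])

```text
t: 12.25
tool_pos: [0.5041, -0.1363, 0.2403]
orientation: [-3.025, -0.84, 0.002]
force: [-0.6, 0.2, 0.3]
opening: 0.056
```

```bash
python3 -c "
from d import *
delta(.5525,-.110,.09,0.54)
p=read_camera('wrist'); save(p,'w5.png')
u=proj(p,[(.5525,-.11,.115)]); print(u); x,y=(int(k) for k in u[0])
print('off',x-60,y-50)
cv2.imwrite('pics/w5c.png',cv2.resize(cv2.imread('pics/w5.png')[y-50:y+50,x-60:x+60],None,fx=6,fy=6,interpolation=2))"
```

```text
yaw 0.542 lin_cm [ 5.52  0.28 15.02] ang [-0.12  0.06  0.09] t 12.25 F [-0.6  0.2  0.3] op 0.056
[[277.7448237  136.43146855]]
off 217 86
```

View pics/w5.png

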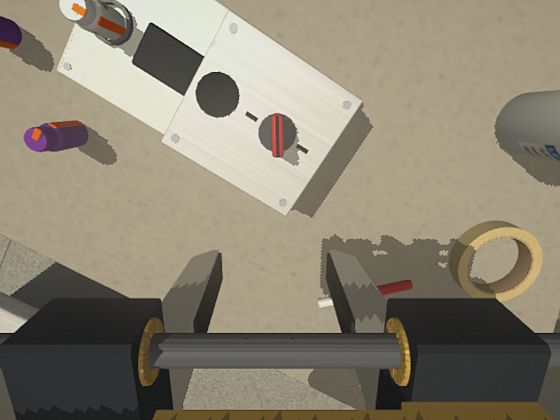

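View pics/w5c.png

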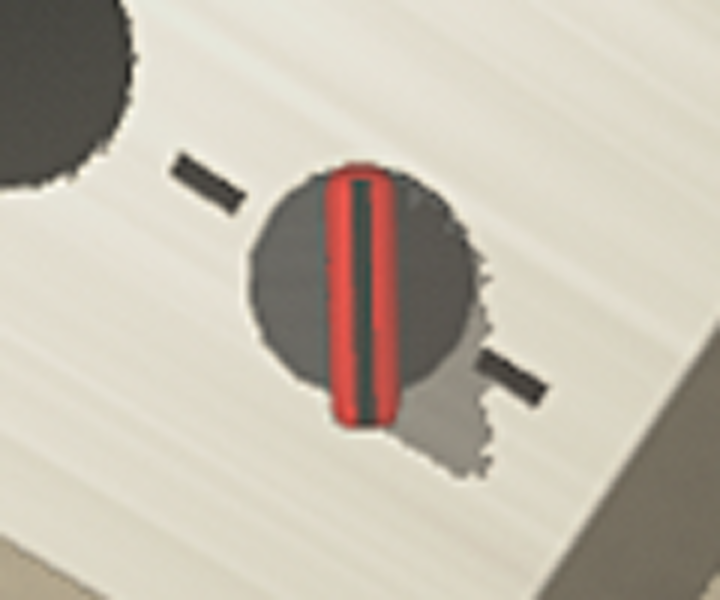

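The wing stands at about (278,134) with the slot nearly vertical in the picture. The marks are at about (251,116) and (302,148). I'll measure both.

```bash
python3 - <<'E'
from h import *
p=read_camera('wrist')
def A(l,z): return onz(p,(np.array(l,float)+.5)/6-.5+(217,86),z)
c=A([(367,425),(362,180)],.115);d=c[1]-c[0];print('slot',c.mean(0),np.degrees(np.arctan2(d[1],d[0])),np.linalg.norm(d))
c=A([(512,377),(208,183)],.078);d=c[1]-c[0];print('marks',c.mean(0),np.degrees(np.arctan2(d[1],d[0])),np.linalg.norm(d))
print('disc',A([(362,280)],.081))
E
```

```text
slot [ 0.55269627 -0.10906404  0.115     ] 32.48447862134934 0.03354145214683518
marks [ 0.55271303 -0.10896201  0.078     ] 89.16520749405808 0.05615980622175811
disc [[ 0.55308369 -0.10869572  0.081     ]]
```

```bash
python3 -c "
from d import *
delta(.5527,-.109,.0855,0.562)"
```

```text
yaw 0.544 lin_cm [ 5.49  0.25 15.53] ang [-0.08  0.03 -1.04] t 12.35 F [ 0.1  0.2 -0. ] op 0.0556
```

>>> drive_tool(plan=[{"claw": 0.4, "linear": [2.7, 0.15, 0], "angular": [0, 0, -1]}, {"claw": 0.4, "linear": [2.8, 0.1, 0], "angular": [0, 0, 0]}, {"claw": 0.4, "linear": [0, 0, 3], "angular": [0, 0, 0]}, {"claw": 0.4, "linear": [0, 0, 3], "angular": [0, 0, 0]}, {"claw": 0.4, "linear": [0, 0, 3], "angular": [0, 0, 0]}, {"claw": 0.4, "linear": [0, 0, 2], "angular": [0, 0, 0]}, {"claw": 0.4, "linear": [0, 0, 0], "angular": [0, 0, 0]}, {"claw": 0.4, "linear": [0, 0, 0], "angular": [0, 0, 0]}])

```text
t: 13.35
tool_pos: [0.5537, -0.1099, 0.1329]
orientation: [3.018, 0.869, 0.002]
force: [0.2, -0.5, -0.4]
opening: 0.0559
```

```bash
python3 -c "
from d import *
delta(.5527,-.109,.0855,0.562)"
```

```text
yaw 0.561 lin_cm [-0.04 -0.13  4.74] ang [ 0.07 -0.06 -0.09] t 13.35 F [ 0.2 -0.5 -0.4] op 0.0559
```

>>> drive_tool(plan=[{"claw": 0.4, "linear": [0, -0.1, 1.5], "angular": [0, 0, 0]}, {"claw": 0.4, "linear": [0, 0, 1.5], "angular": [0, 0, 0]}, {"claw": 0.4, "linear": [0, 0, 1.3], "angular": [0, 0, 0]}, {"claw": 0.4, "linear": [0, 0, 0], "angular": [0, 0, 0]}, {"claw": 0.4, "linear": [0, 0, 0], "angular": [0, 0, 0]}])

```text
t: 13.98
tool_pos: [0.5524, -0.1093, 0.0887]
orientation: [-3.019, -0.868, 0.0]
force: [0.8, -0.7, -0.3]
opening: 0.0558
```

```bash
python3 -c "
from d import *
delta(.5527,-.109,.0855,0.562)"
```

```text
yaw 0.56 lin_cm [ 0.04 -0.01  0.32] ang [-0.   -0.   -0.12] t 13.975 F [ 0.8 -0.7 -0.3] op 0.0558
```

Centred over the wing. Now close with 30 N.

>>> drive_tool(plan=[{"claw": 0.4, "linear": [0, 0, 0.2], "angular": [0, 0, 0]}, {"claw": 1, "linear": [0, 0, 0], "angular": [0, 0, 0]}, {"claw": 1, "linear": [0, 0, 0], "angular": [0, 0, 0]}, {"claw": 1, "linear": [0, 0, 0], "angular": [0, 0, 0]}, {"claw": 1, "linear": [0, 0, 0], "angular": [0, 0, 0]}, {"claw": 1, "linear": [0, 0, 0], "angular": [0, 0, 0]}, {"claw": 1, "linear": [0, 0, 0], "angular": [0, 0, 0]}], newtons=30)

```text
t: 14.85
tool_pos: [0.5527, -0.1098, 0.0867]
orientation: [3.018, 0.868, 0.001]
force: [2.8, -3.7, -3.3]
opening: 0.0099
```

```bash
python3 -c "
from d import *
delta(.5527,-.109,.0855,1.556)"
```

```text
yaw 0.56 lin_cm [ 0.04 -0.07  0.12] ang [ 8.000e-02  3.000e-02 -5.708e+01] t 14.85 F [ 2.8 -3.7 -3.3] op 0.0099
```

>>> drive_tool(plan=[{"claw": 1, "linear": [0, -0.06, 0], "angular": [0, 0, -4]}, {"claw": 1, "linear": [0, 0, 0], "angular": [0, 0, -7]}, {"claw": 1, "linear": [0, 0, 0], "angular": [0, 0, -7]}, {"claw": 1, "linear": [0, 0, 0], "angular": [0, 0, -7]}, {"claw": 1, "linear": [0, 0, 0], "angular": [0, 0, -7]}, {"claw": 1, "linear": [0, 0, 0], "angular": [0, 0, -7]}, {"claw": 1, "linear": [0, 0, 0], "angular": [0, 0, -7]}, {"claw": 1, "linear": [0, 0, 0], "angular": [0, 0, -6]}, {"claw": 1, "linear": [0, 0, 0], "angular": [0, 0, -4]}, {"claw": 1, "linear": [0, 0, 0], "angular": [0, 0, -1]}, {"claw": 1, "linear": [0, 0, 0], "angular": [0, 0, 0]}, {"claw": 1, "linear": [0, 0, 0], "angular": [0, 0, 0]}])

```text
t: 16.35
tool_pos: [0.5534, -0.1102, 0.0868]
orientation: [2.237, 2.2, 0.001]
force: [8.0, -7.1, -8.1]
opening: 0.0101
```

```bash
python3 -c "
from d import *
delta(.5527,-.109,.0855,1.556)
print(read_state()['wrist_torque'])
p=read_camera('wrist'); save(p,'w6.png')
print(proj(p,[(.5527,-.109,.115),(.5527,-.081,.078)]))"
```

```text
yaw 1.554 lin_cm [ 0.12 -0.07  0.13] ang [ 0.19  0.13 -0.1 ] t 16.35 F [ 8.  -7.1 -8.1] op 0.0101
[-1.35696998 -1.59095584 -0.01720743]
[[274.77373144 291.68908037]
 [273.60075235 208.71798148]]
```

View pics/w6.png

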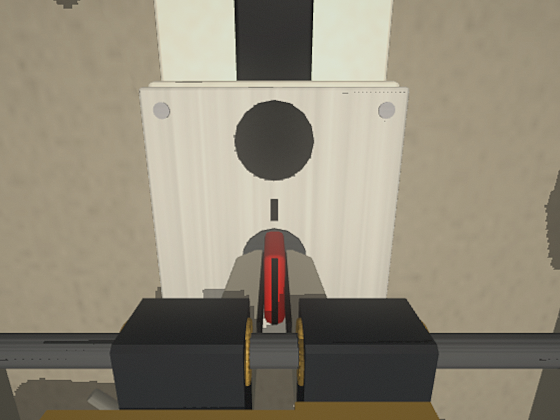

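Slot line and near mark both sit at column 275, so they are in line. I'll relieve the side load and press down.

>>> drive_tool(plan=[{"claw": 1, "linear": [-0.1, 0.1, 0.1], "angular": [0, 0, 0]}, {"claw": 1, "linear": [0, 0, 0.2], "angular": [0, 0, 0]}, {"claw": 1, "linear": [0, 0, 0.2], "angular": [0, 0, 0]}, {"claw": 1, "linear": [0, 0, 0.2], "angular": [0, 0, 0]}, {"claw": 1, "linear": [0, 0, 0], "angular": [0, 0, 0]}, {"claw": 1, "linear": [0, 0, 0], "angular": [0, 0, 0]}], newtons=40)

```text
t: 17.15
tool_pos: [0.5536, -0.1103, 0.0812]
orientation: [2.238, 2.202, 0.0]
force: [-2.9, -2.2, 8.8]
opening: 0.0096
```

```bash
python3 -c "
from d import *
delta(.5527,-.109,.078,1.556)"
```

```text
yaw 1.555 lin_cm [ 0.13 -0.09  0.32] ang [ 0.08  0.06 -0.07] t 17.15 F [-2.9 -2.2  8.8] op 0.0096
```

>>> drive_tool(plan=[{"claw": 1, "linear": [0, 0, 0.2], "angular": [0, 0, 0]}, {"claw": 1, "linear": [0, 0, 0.15], "angular": [0, 0, 0]}, {"claw": 1, "linear": [0, 0, 0.1], "angular": [0, 0, 0]}, {"claw": 1, "linear": [0, 0, 0], "angular": [0, 0, 0]}, {"claw": 1, "linear": [0, 0, 0], "angular": [0, 0, 0]}])

```text
t: 17.77
tool_pos: [0.5537, -0.1103, 0.0785]
orientation: [2.238, 2.202, 0.0]
force: [-10.8, -1.2, 23.9]
opening: 0.0099
```

```bash
python3 -c "
from d import *
delta(.5527,-.109,.078,1.556)"
```

```text
yaw 1.555 lin_cm [ 0.13 -0.1   0.05] ang [ 0.09  0.07 -0.07] t 17.775 F [-10.8  -1.2  23.9] op 0.0099
```

>>> drive_tool(plan=[{"claw": 1, "linear": [0, -0.06, 0], "angular": [0, 0, 0]}, {"claw": 1, "linear": [0, 0, 0], "angular": [0, 0, 0]}, {"claw": 1, "linear": [0, 0, 0], "angular": [0, 0, 0]}, {"claw": 1, "linear": [0, 0, 0], "angular": [0, 0, 0]}])

```text
t: 18.27
tool_pos: [0.5536, -0.1103, 0.0785]
orientation: [2.237, 2.202, 0.002]
force: [-7.5, -0.7, 21.5]
opening: 0.0098
```

```bash
python3 -c "
from d import *
delta(.5527,-.109,.078,1.556)
p=read_camera('wrist'); save(p,'w7.png')
s=read_camera('scene'); save(s,'s7.png')
a=cv2.imread('pics/s7.png')[190:280,225:355]
cv2.imwrite('pics/s7c.png',cv2.resize(a,None,fx=6,fy=6,interpolation=2))"
```

```text
yaw 1.555 lin_cm [ 0.13 -0.1   0.05] ang [ 0.15  0.07 -0.07] t 18.275 F [-7.5 -0.7 21.5] op 0.0098
```

View pics/w7.png

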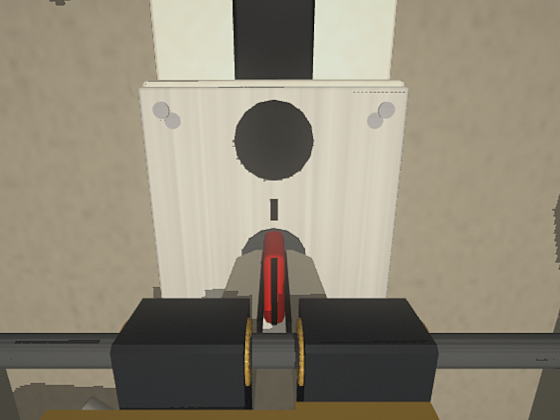

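View pics/s7c.png

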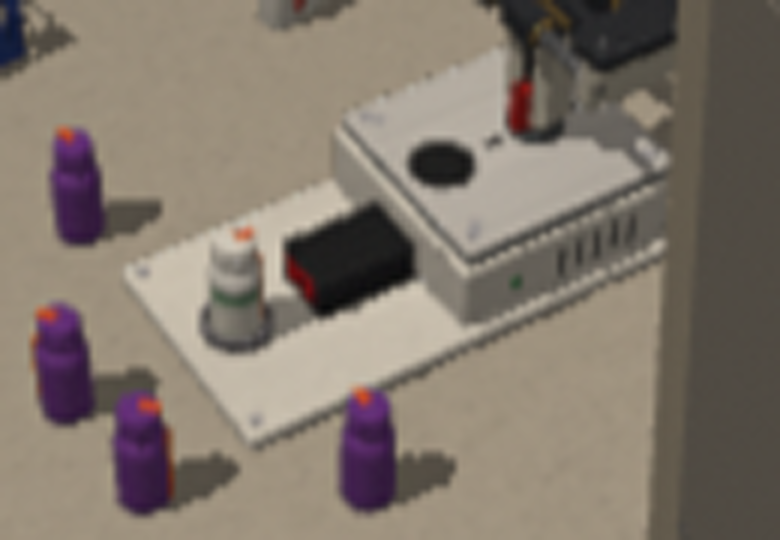

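The gap under the panel, visible at the start, is now closed. The vial still stands in its cup with the stripe towards the scanner, and the purple vials are where they were. Tool travel was 8.3 mm and the push is 21.5 N, above the 11 N needed. I'm handing in.

```bash
python3 -c "
from plant import *
print(close_job())"
```

```text
the job is handed in; nothing more can be done
None
```

I did the three steps in the order asked and handed the job in at about 18.4 s, with the panel still held down.

- **Vial:** I turned it about 68° counter-clockwise and let it go standing in its cup. After release the cap bar measured about -89°, against a window direction of about -90.7°. The individual readings spread by about 2–3°. One colour-based reading, from a patch of only 59 pixels, gave 4–5° off.
- **Wing fastener:** I turned it about 57°. With the wing gripped, the tool read 1.555 rad, and the marks measured 1.556 rad in world axes. In the wrist picture the slot line and the near mark share the same column, but the far mark was hidden by the gripper.
- **Panel:** I pressed it down by gripping and pushing on the wing. The tool travelled 8.3 mm for the 8 mm stroke, then stopped firmly, and the push was about 21 N. In the scene picture the gap above the frame is closed.

A side load of about 7.5 N on the wing remained at the end. In the last scene picture the vial stood as left and the purple vials had not moved. I did not check the other bystanders again one by one.

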